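# Slide the loaded sample plate under the reader bridge

## Task

Push the flat metal plate, with the white dish standing on it, along the bench with your fingertips and under the low reader bridge, until its front edge rests squarely against the bar behind the bridge. Slide it flat without lifting or tipping it; the dish must stay standing near the middle of the plate, must not be touched by the robot and must not strike the bridge. Leave the two crucibles and the jar where they stand, and finish clear of everything.

Things in the scene. Friction and masses are not known exactly. Their poses are not given: they have to be found in the camera images.
- station: Reader bridge fixed to the bench: white beam on two legs. Origin on the bench below the beam's middle; x = lane, the direction the plate is pushed in; y across, z up. Legs and beam from x = -22 to +22 mm; inner faces of legs at y = -56 and +56 mm (lane 112 mm), beam ends y = +-76, low feet to +-101; free height under the beam 31 mm, beam top 51, sensor cap to 65.
- stop (a point): Middle of the front face of the aluminium stop bar behind the bridge, 8 mm above the bench, at x = +65 mm in the bridge's frame; the bar is 16 mm high, 140 mm wide. The plate is home when its front edge meets it: plate centre at bridge x = 0, rear edge still 43 mm out in front of the beam.
- plate: Loose flat aluminium plate lying on the bench, 130 mm long (its x) by 96 mm wide (its y) by 10 mm thick, about 0.3 kg (varies), sliding with friction. Origin at the centre of its underside. Its x points to its front edge, which enters first. It starts in front of the bridge (negative x there), up to 30 mm off the lane's middle and turned up to 20 degrees.
- dish: Small loose round dish of white ceramic standing near the middle of the plate's top, 32 mm across the rim, 16 mm high, 25 g. Origin at the centre of its underside, 10 mm above the bench; its rim is 26 mm above the bench, so 5 mm under the beam. z is its axis.
- crucible_a: Bystander: loose white ceramic crucible, 25 mm across, 26 mm high, beside the bridge. Origin at the centre of its underside.
- crucible_b: Bystander: a second such crucible, 25 mm across, 26 mm high. Origin at the centre of its underside.
- jar: Bystander: loose white plastic screw-cap jar, about 52 mm across and 65 mm high, behind the stop bar. Origin at the centre of its underside.
Things that resemble listed ones, but are neither listed nor needed, are in the scene too. Several things look just like the plate: the one meant starts nearest to the robot's base. Leave any pink look-alike of the dish alone.

How it is judged:
By the outcome, as a careful person would: the job done as asked, in the order asked, and still so for the second after the job is handed in, with the robot touching nothing.
It also fails if it takes over 67 s, if anything falls off the work surface, if the arm or the gripper's body presses on something with over 40 N, if the wrist force passes 120 N, or if a joint passes its speed limit or range.

## Robot

A 6-joint arm with a two-finger parallel gripper is mounted at the origin on the work surface. World frame = base frame: x ahead of the robot, y to its left, z up, the work surface at z = 0. Lengths are in m, angles in degrees, forces in N, time in s.
With the tool pointing down it reaches from about 0.375 to 0.9 m from the base axis. Payload 3.1 kg.
Tool frame: the origin (TCP) lies on the centre line of the jaws, within the pads' length; the fingertips stand 22 mm ahead of it and the grasp point (between the pads) lies 3 mm ahead of it; y points along the fingers, z is the direction in which the jaws open and shut, and the axes are right-handed (so a half turn about y gives the same grasp; the last joint's range is limited). The gripper opens to 87 mm and grips with 3 to 60 N. Pads are 19 mm wide; open, the fingers measure 117 mm over their backs; the gripper's body (75 mm by 190 mm) begins 51 mm behind the grasp point.
Start: joints at [64.887, 30.224, 82.088, -0, 67.689, -10.227], TCP at [0.161, 0.604, 0.245] pointing down, gripper open.
Joint ranges: [-176.69, 176.69], [-43.24, 126.21], [12.49, 139.97], [-82, 262], [0, 151.66], [-163.58, 163.58]. Speed limits (degrees/s): [159.86, 159.86, 180, 180, 180, 180].

## Interface

Orientations are given as a 3x3 rotation matrix whose columns are the frame's x, y, z axes.
In Python, from rig import bot gives the robot as it stands.
- The arm moves only by the tool jog_arm, never from a script. Its argument "motion" is one flat list of numbers, 6 for each row, row after row: the shift along the tool's x, y, z in mm, then the turn, a rotation vector about the tool's x, y, z in degrees. A call has 1 to 20 rows; each row is the pose to reach, as a shift and turn from the pose commanded when the call began, along the tool's axes at that moment; what a row does not reach only later rows make up. A row lasts 1/8 s, in which the tool goes at most 62.5 mm and 10.7 degrees, less where a joint would pass 70% of its speed; a pose out of reach is approached as far as the arm can. A call with a gripper value outside its range is refused whole. "gripper" is the opening, from 0 (shut) to 1 (fully open), set as the call begins (left out, the last holds). The fingers move at their own pace and stop on an object; the grip force is fixed at half the most. Time passes only in rows, so rows that repeat a pose let the fingers close. It gives the time, the measured TCP pose, the force and the opening at its end, in the units of the state.
- bot.read_state(): the state, without advancing time (a new reading comes with each control period).
- bot.capture(name): name is "side" or "top"; returns (picture, depth): 480x640x3 uint8, red, green, blue; 480x640 float32, m along the optical axis (not along the pixel's ray), 0 where there is no reading.
- bot.get_calibration(name): a dict with "mtx" (3x3 intrinsics, pixels), "k1" (the pictures are not rectified: a ray, as slopes to the right and down, at radius r is drawn at 1 + k1 r^2 times it, then the intrinsics apply), "pose" (4x4, takes a point from camera to world coordinates). Camera axes: x right, y up, looking along -z (the intrinsics and any distortion apply to the point x, -y, -z); pixel columns grow to the right and rows downward; lengths in m; the calibration is good to about 2 mm. A picture is of the moment at which its call begins. get_calibration takes no time and is no camera call.
- bot.hand_in(): hands the job in, once; it reports no verdict.
The state is a dict: "time_s": time; "joint_positions": joint angles; "qvel": joint speeds; "tau": joint torques, N m; "position": TCP position; "tcp_rot": TCP orientation; "force": force on the tool from outside, world axes, zero at the start; "moment": the same for the moment, N m; "opening": opening from 0.0 (shut) to 1.0 (fully open).
Only numpy, scipy, OpenCV 4.12 (cv2) and the standard library are available. Lean on these libraries where they do the work, as an engineer would, in place of code of your own. Each camera call takes 0.05 s, during which the arm holds its last target.

## Working session

There is one attempt and no reset: what is moved stays moved. The work goes in short steps, Python scripts to look and compute and a tool call to move; the robot and the scene stay as the last step left them, time stands still between calls to the robot, and variables do not carry over. Pictures are saved under pics/ and viewed, and the job is handed in when it is done.

Besides the shell and the picture viewer there is one more tool, called by a JSON object that holds its "op" and its "data". jog_arm: Moves the arm, as the interface text tells. Its arguments: {"type":"object","properties":{"motion":{"type":"array","items":{"type":"number"}},"gripper":{"type":"number"}},"required":["motion"]}

```bash
ls; mkdir -p pics; python3 - <<'E'
from rig import bot
import cv2,numpy as np
for n in("top","side"):
    p,d=bot.capture(n); cv2.imwrite(f"pics/{n}0.png",p[:,:,::-1]); np.save(f"pics/{n}0.npy",d)
    c=bot.get_calibration(n);print(n,c)
s=bot.read_state();print(s)
E
```

```text
pics
top {'mtx': array([[544.39933892,   0.        , 313.19258714],
       [  0.        , 544.39933892, 241.87724978],
       [  0.        ,   0.        ,   1.        ]]), 'k1': -0.02691754684242302, 'pose': array([[-4.12110587e-02,  9.65731642e-01, -2.56249963e-01,
         3.76394082e-01],
       [-9.99150163e-01, -4.00314910e-02,  9.81993691e-03,
         3.21137204e-02],
       [-7.74644279e-04,  2.56436882e-01,  9.66560668e-01,
         8.83900535e-01],
       [ 0.00000000e+00,  0.00000000e+00,  0.00000000e+00,
         1.00000000e+00]])}
side {'mtx': array([[456.69636525,   0.        , 318.64083024],
       [  0.        , 456.69636525, 239.30785666],
       [  0.        ,   0.        ,   1.        ]]), 'k1': -0.0440667437258846, 'pose': array([[-0.97662219,  0.13145041, -0.17008786,  0.43810299],
       [-0.21467429, -0.63739907,  0.74002526,  0.70534218],
       [-0.01113722,  0.75923858,  0.6507171 ,  0.66464244],
       [ 0.        ,  0.        ,  0.        ,  1.        ]])}
{'time_s': 0.1, 'joint_positions': array([ 6.48863933e+01,  3.02736716e+01,  8.21499067e+01, -1.67074250e-03,
        6.76896009e+01, -1.02286153e+01]), 'qvel': array([ 0.06720184, -0.02824739, -0.13231485, -0.08519974, -0.11154324,
       -0.01189207]), 'tau': array([-5.65749542e-04, -4.40984344e+01, -1.77150285e+01,  6.34594518e-02,
        5.34219830e-02, -4.61208356e-05]), 'position': array([0.16027239, 0.60345229, 0.24366432]), 'tcp_rot': array([[ 9.66446121e-01, -8.13939826e-04,  2.56868125e-01],
       [-2.56869210e-01, -1.80006485e-03,  9.66444499e-01],
       [-3.24248386e-04, -9.99998049e-01, -1.94874177e-03]]), 'force': array([0.51580342, 0.68776498, 0.39734911]), 'moment': array([-0.01383953,  0.00199221,  0.03043799]), 'opening': 1.0004644173814883}
```

View pics/top0.png

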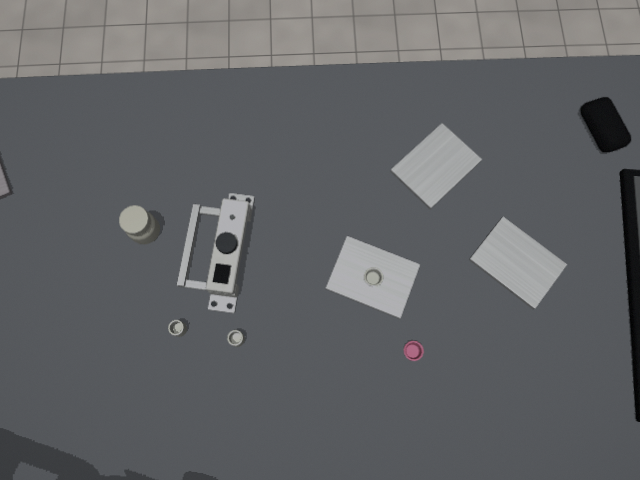

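View pics/side0.png

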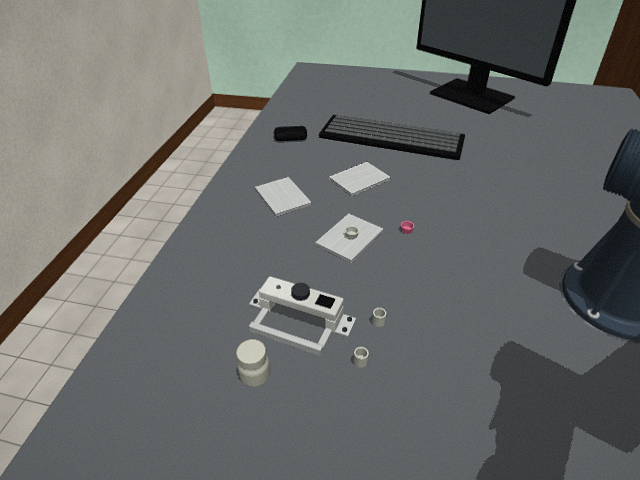

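The top view shows three lookalike plates: (373,277) with the white dish on it, (437,165), and (519,262). The robot base is below the bottom of the picture, so (373,277) is the nearest. The dish candidates are white (373,278) and pink (413,351), and I want the white one. Crucibles are at (176,328) and (236,338), the jar at (137,222), the bridge at (229,247), and the stop bar at (189,245). Next I'll check these in close crops.

```bash
cat > h.py <<'E'
import numpy as np,cv2
from rig import bot
def w(n,uv,z):
    c=bot.get_calibration(n);K=c["mtx"];P=c["pose"]
    uv=np.atleast_2d(np.array(uv,float));q=(uv-K[:2,2])/K[0,0]
    s=q.copy()
    for _ in range(8): s=q/(1+c["k1"]*(s**2).sum(1,keepdims=True))
    d=np.c_[s[:,0],-s[:,1],-np.ones(len(s))]@P[:3,:3].T
    t=(z-P[2,3])/d[:,2]
    return P[:3,3]+t[:,None]*d
def px(n,X):
    c=bot.get_calibration(n);K=c["mtx"];P=c["pose"]
    p=(np.atleast_2d(X)-P[:3,3])@P[:3,:3]; s=np.c_[p[:,0],-p[:,1]]/-p[:,2:]
    s=s*(1+c["k1"]*(s**2).sum(1,keepdims=True)); return s*K[0,0]+K[:2,2]
def crop(src,dst,x0,y0,x1,y1,f):
    im=cv2.imread(src)[y0:y1,x0:x1]; im=cv2.resize(im,None,fx=f,fy=f,interpolation=cv2.INTER_CUBIC)
    for x in range((x0+9)//10*10,x1,10):
        cv2.line(im,(int((x-x0+.5)*f),0),(int((x-x0+.5)*f),5 if x%50 else 14),(0,255,255),1)
        if x%20==0: cv2.putText(im,str(x),(int((x-x0+.5)*f)-10,24),0,.35,(0,255,255),1)
    for y in range((y0+9)//10*10,y1,10):
        cv2.line(im,(0,int((y-y0+.5)*f)),(5,int((y-y0+.5)*f)),(0,255,255),1)
        if y%20==0: cv2.putText(im,str(y),(8,int((y-y0+.5)*f)+4),0,.35,(0,255,255),1)
    cv2.imwrite(dst,im)
E
python3 - <<'E'
from h import *
crop("pics/top0.png","pics/c1.png",315,225,431,325,6)
crop("pics/top0.png","pics/c2.png",165,185,275,320,5)
E
```

```text
(no output)
```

View pics/c1.png

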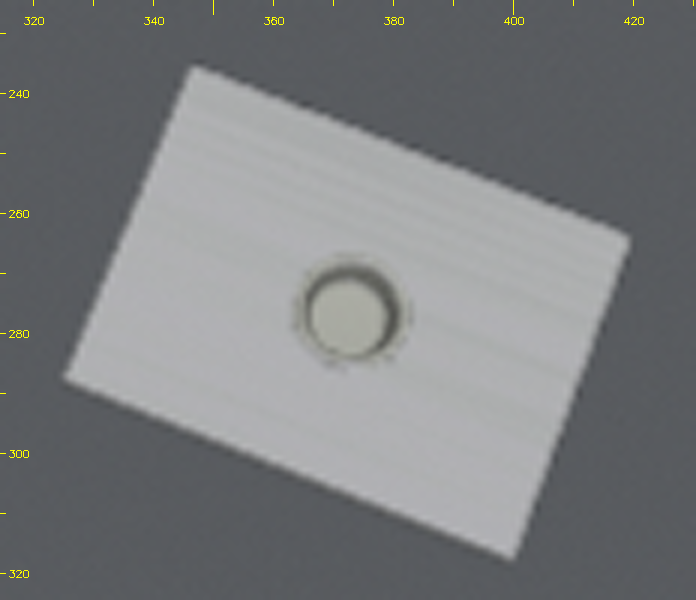

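View pics/c2.png

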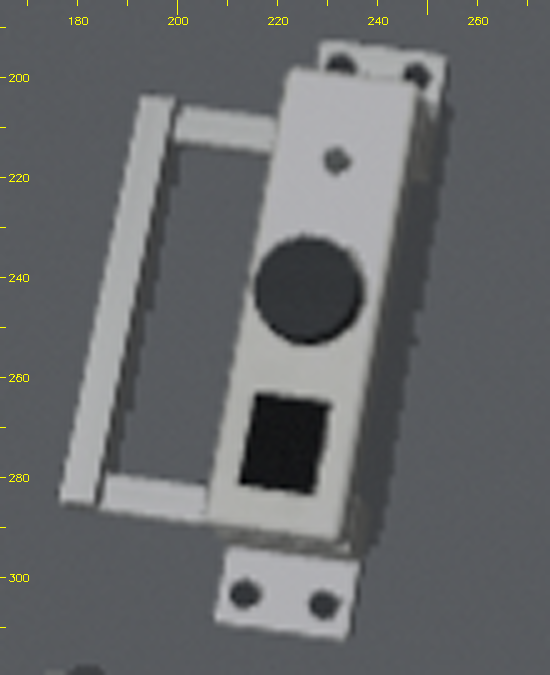

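The crop confirms a brushed metal plate with a cream-white dish at about (373,277). Its front edge runs (346,235)–(325,287) and its rear corners are (419,263) and (400,317). The beam top corners are (222,198), (248,201), (206,288), (232,292). The stop bar face runs (199.5,204)–(184,285).

```bash
python3 - <<'E'
from h import *
def rig(src,dst):
    src=np.array(src);dst=np.array(dst)[:,:2];a=src.mean(0);b=dst.mean(0)
    A=(src-a);B=dst-b; th=np.arctan2((A[:,0]*B[:,1]-A[:,1]*B[:,0]).sum(),(A*B).sum())
    R=np.array([[np.cos(th),-np.sin(th)],[np.sin(th),np.cos(th)]]);t=b-R@a
    print("t",t.round(4),"th",np.degrees(th).round(2),"res mm",((dst-(src@R.T+t))*1e3).round(1).tolist()); return R,t,th
# plate: x front=+y world dir; y left = -x world (towards base => image down)
P=w("top",[(346,235.2),(325.2,287),(400,317),(419.3,263.5)],.010)
R,t,th=rig([(.065,-.048),(.065,.048),(-.065,.048),(-.065,-.048)],P)
B=w("top",[(222.1,198.1),(248.1,201.5),(205.9,288.1),(232.5,292.5)],.051)
Rb,tb,thb=rig([(.022,-.076),(-.022,-.076),(.022,.076),(-.022,.076)],B)
S=w("top",[(199.5,204.1),(183.9,284.9)],.016)
Rs,ts,ths=rig([(.065,-.07),(.065,.07)],S)
for n,q,z in(("dish",(372.7,276.5),.026),("ca",(176,327),.026),("cb",(235.5,338),.026),("pink",(413.5,351),.016),("jar",(134,219),.065)):
    p=w("top",q,z)[0];print(n,p.round(4), "bridge",(Rb.T@(p[:2]-tb)).round(4), "plate",(R.T@(p[:2]-t)).round(4))
print("plate in bridge",(Rb.T@(t-tb)).round(4),np.degrees(th-thb))
d=np.load("pics/top0.npy");print(d[300,360],d[245,215])
# side overlays
im=cv2.imread("pics/side0.png")
def L(R,t,pts,z):
    q=px("side",np.c_[np.array(pts)@R.T+t,np.full(len(pts),z)]);cv2.polylines(im,[np.round(q*16).astype(int)],True,(0,0,255),1,cv2.LINE_AA,4)
L(R,t,[(.065,-.048),(.065,.048),(-.065,.048),(-.065,-.048)],.01)
L(Rb,tb,[(.022,-.076),(-.022,-.076),(-.022,.076),(.022,.076)],.051)
L(Rb,tb,[(.065,-.07),(.065,.07),(.066,.07),(.066,-.07)],.016)
cv2.imwrite("pics/so.png",im); crop("pics/so.png","pics/so2.png",230,200,400,360,4)
E
```

```text
t [ 0.5477 -0.0713] th 65.63 res mm [[-0.9, 0.1], [0.7, -0.8], [0.7, 0.0], [-0.5, 0.7]]
t [0.5993 0.1596] th 80.15 res mm [[-1.3, -0.3], [-1.4, 1.0], [1.9, -1.4], [0.8, 0.7]]
t [0.6006 0.1595] th 80.22 res mm [[-0.5, 0.1], [0.5, -0.1]]
dish [ 0.5425 -0.0696  0.026 ] bridge [-0.2356  0.0167] plate [-0.0005  0.0054]
ca [0.4747 0.2442 0.026 ] bridge [0.062  0.1372] plate [0.2573 0.1967]
cb [0.4539 0.1509 0.026 ] bridge [-0.0335  0.1417] plate [0.1637 0.1771]
pink [ 0.423  -0.1266  0.016 ] bridge [-0.3122  0.1247] plate [-0.1018  0.0907]
jar [0.6426 0.305  0.065 ] bridge [ 0.1506 -0.0178] plate [0.3819 0.0689]
plate in bridge [-0.2364  0.0113] -14.522593211201526
0.8811441 0.859568
```

View pics/so2.png

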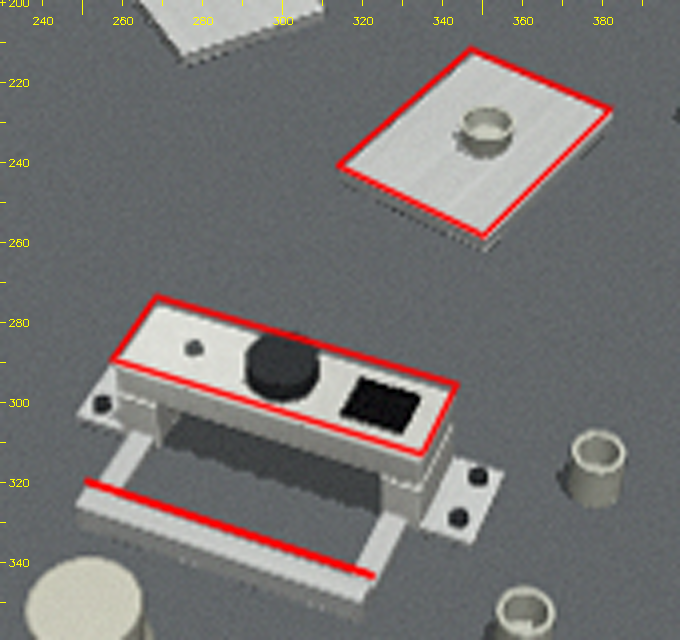

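The side overlay agrees to about 1–2 mm. In the bridge frame the plate is at (-236, +11) mm, turned -14.5°. I'll push with two fingertips on the rear edge, at tool yaw about -114°, going along -tool x. I'll write a helper to turn world waypoints into rows.

```bash
cat > plan.py <<'E'
from h import *
import json,os
TB=np.array([.600,.1596]);THB=80.18
def b2w(p):
    c,s=np.cos(np.radians(THB)),np.sin(np.radians(THB)); return TB+np.array([[c,-s],[s,c]])@np.array(p[:2])/1e3
def w2b(p):
    c,s=np.cos(np.radians(THB)),np.sin(np.radians(THB)); return np.array([[c,s],[-s,c]])@(np.array(p[:2])-TB)*1e3
F="cmd.json"
def cmd():
    return json.load(open(F)) if os.path.exists(F) else [161.,604.,245.,-14.886]
def tool(px_,py,th,gap,half=9.5):
    "tool pose (mm, deg world) for plate pose in bridge frame mm/deg and gap behind rear edge"
    d=65+half+gap;a=np.radians(th);q=b2w((px_-d*np.cos(a),py-d*np.sin(a)))*1e3
    return [q[0],q[1],None,th+THB-180]
def rows(wps):
    x,y,z,yw=cmd();a=np.radians(yw);out=[]
    for X,Y,Z,W in wps:
        dx,dy=X-x,Y-y; rx=np.cos(a)*dx+np.sin(a)*dy; rz=-np.sin(a)*dx+np.cos(a)*dy
        out.append([round(rx,1),round(z-Z,1),round(rz,1),0,round(yw-W,1),0])
    print(json.dumps(sum(out,[])).replace(" ","")); json.dump(out[-1],open("pend.json","w"))
def done(r=None):
    r=r or json.load(open("pend.json"));x,y,z,yw=cmd();a=np.radians(yw)
    json.dump([x+np.cos(a)*r[0]-np.sin(a)*r[2],y+np.sin(a)*r[0]+np.cos(a)*r[2],z-r[1],yw-r[4]],open(F,"w"))
def interp(wps,n):
    "wps list of [x,y,z,yaw] ; from cmd"
    P=np.array([cmd()]+wps);k=np.linspace(0,len(P)-1,n+1)[1:]
    return [[np.interp(i,range(len(P)),P[:,j]) for j in range(4)] for i in k]
E
python3 - <<'E'
from plan import *
g=tool(-236,11,-14.5,25);print(g)
w_=interp([[330,480,245,-40],[480,250,245,-65],[550,30,245,-90],[g[0],g[1],200,g[3]]],18);rows([list(np.round(v)) if 0 else v for v in w_]+[w_[-1]]*2)
E
```

```text
[np.float64(507.933219438147), np.float64(-161.73646778504337), None, -114.32]
[43.4,0.0,-17.0,0,5.6,0,86.7,0.0,-34.0,0,11.2,0,130.1,0.0,-50.9,0,16.7,0,173.5,0.0,-67.9,0,22.3,0,217.9,0.0,-96.8,0,27.9,0,263.2,0.0,-137.7,0,33.4,0,308.5,0.0,-178.5,0,39.0,0,353.9,0.0,-219.3,0,44.6,0,399.2,0.0,-260.2,0,50.1,0,426.8,0.0,-303.4,0,55.7,0,454.4,0.0,-346.7,0,61.2,0,482.0,0.0,-389.9,0,66.8,0,509.6,0.0,-433.2,0,72.3,0,524.4,5.0,-476.6,0,77.8,0,526.3,15.0,-520.2,0,83.2,0,528.2,25.0,-563.8,0,88.6,0,530.1,35.0,-607.3,0,94.0,0,532.0,45.0,-650.9,0,99.4,0,532.0,45.0,-650.9,0,99.4,0,532.0,45.0,-650.9,0,99.4,0]
```

{"op": "jog_arm", "data": {"motion": [43, 0, -17, 0, 5.6, 0, 87, 0, -34, 0, 11.2, 0, 130, 0, -51, 0, 16.7, 0, 173, 0, -68, 0, 22.3, 0, 218, 0, -97, 0, 27.9, 0, 263, 0, -138, 0, 33.4, 0, 308, 0, -178, 0, 39, 0, 354, 0, -219, 0, 44.6, 0, 399, 0, -260, 0, 50.1, 0, 427, 0, -303, 0, 55.7, 0, 454, 0, -347, 0, 61.2, 0, 482, 0, -390, 0, 66.8, 0, 510, 0, -433, 0, 72.3, 0, 524, 5, -477, 0, 77.8, 0, 526, 15, -520, 0, 83.2, 0, 528, 25, -564, 0, 88.6, 0, 530, 35, -607, 0, 94, 0, 532, 45, -651, 0, 99.4, 0, 532, 45, -651, 0, 99.4, 0, 532, 45, -651, 0, 99.4, 0], "gripper": 0.6}}

```text
time_s: 2.6
position: [0.5071, -0.1614, 0.1993]
tcp_rot: [[-0.411, -0.001, 0.911], [-0.911, 0.001, -0.411], [-0.001, -1.0, -0.001]]
force: [0.5, 0.8, -0.9]
opening: 0.598
```

```bash
python3 - <<'E'
from plan import *
done([532,45,-651,0,99.4,0]);print(cmd())
s=bot.read_state();print(s["time_s"],s["position"],s["force"],s["opening"],s["tcp_rot"].round(3),s["joint_positions"].round(1))
p,d=bot.capture("top");cv2.imwrite("pics/t1.png",p[:,:,::-1])
E
```

```text
[507.90576151478376, -161.82073139074004, 200.0, -114.286]
2.6 [ 0.50713805 -0.16143151  0.19929197] [ 0.51885191  0.83292818 -0.90391262] 0.598396429171821 [[-0.411 -0.001  0.911]
 [-0.911  0.001 -0.411]
 [-0.001 -1.    -0.001]] [-29.7  26.7  98.1   0.   55.3  -5.4]
```

View pics/t1.png

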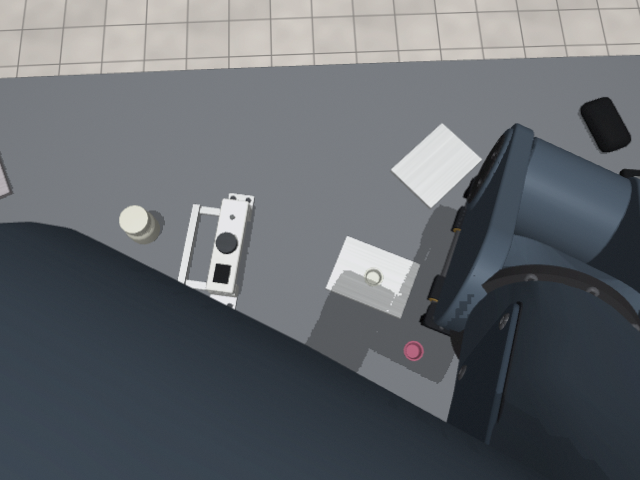

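The arm is behind the plate, and the plate and dish are undisturbed at (373,277). The fingertips are at about (460,215) and (437,285). Descending straight down with a 25 mm gap.

{"op": "jog_arm", "data": {"motion": [0, 30, 0, 0, 0, 0, 0, 70, 0, 0, 0, 0, 0, 110, 0, 0, 0, 0, 0, 140, 0, 0, 0, 0, 0, 155, 0, 0, 0, 0, 0, 165, 0, 0, 0, 0, 0, 170, 0, 0, 0, 0, 0, 174, 0, 0, 0, 0, 0, 174, 0, 0, 0, 0]}}

```text
time_s: 3.78
position: [0.5076, -0.1619, 0.0259]
tcp_rot: [[-0.411, 0.001, 0.911], [-0.911, -0.0, -0.411], [0.0, -1.0, 0.001]]
force: [-0.3, 0.1, -0.3]
opening: 0.6
```

```bash
python3 - <<'E'
from plan import *
done([0,174,0,0,0,0]);print(cmd())
for n in("top","side"):
    p,d=bot.capture(n);cv2.imwrite(f"pics/{n}2.png",p[:,:,::-1])
crop("pics/side2.png","pics/s2c.png",290,150,450,280,5)
E
```

```text
[507.90576151478376, -161.82073139074004, 26.0, -114.286]
```

View pics/s2c.png

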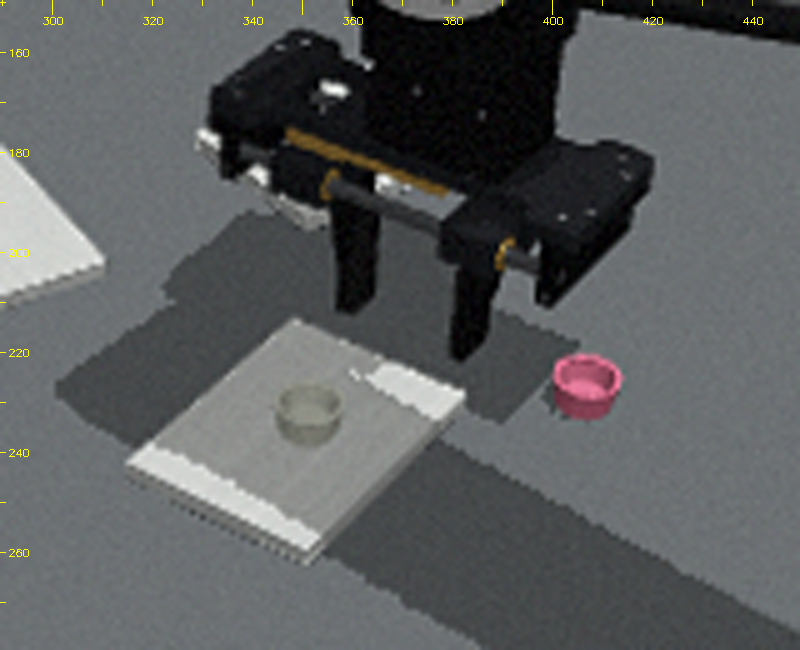

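View pics/top2.png

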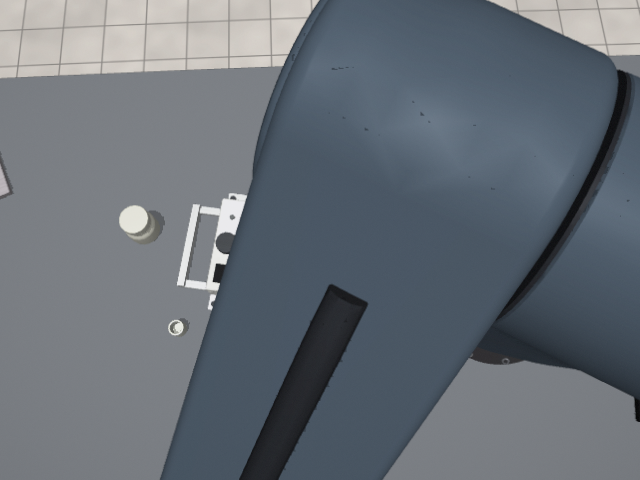

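The side view shows both fingertips near the bench behind the rear edge, at (350,211) and (382,220), roughly parallel to it. The dish is intact at (351,233). Top is blocked by the arm, so I'll steer with the side view. Next: close the gap and push along the first part of the arc.

```bash
python3 - <<'E'
from plan import *
w_=[]
for gap in (21,16,11,7,4,2,0.): 
    q=tool(-236,11,-14.5,gap);q[2]=25.5;w_.append(q)
# arc of 110 mm: heading -14.5 -> 0
x,y,th=-236.,11.,-14.5
steps=[2,3,4,4,4,4,4,4,3,2,1,0]
for d in steps:
    m=th+14.5*d/110/2;x+=d*np.cos(np.radians(m));y+=d*np.sin(np.radians(m));th+=14.5*d/110
    q=tool(x,y,th,0);q[2]=25.5;w_.append(q)
print(x,y,th);rows(w_)
E
```

```text
-201.7987074714588 3.609678793005925 -9.886363636363638
[-4.1,0.5,-0.0,0,0.0,0,-9.1,0.5,-0.0,0,0.0,0,-14.1,0.5,-0.0,0,0.0,0,-18.1,0.5,0.0,0,0.0,0,-21.1,0.5,0.0,0,0.0,0,-23.1,0.5,0.0,0,0.0,0,-25.1,0.5,0.0,0,0.0,0,-27.1,0.5,0.3,0,-0.2,0,-30.1,0.5,0.8,0,-0.6,0,-34.1,0.5,1.5,0,-1.2,0,-38.1,0.5,2.0,0,-1.7,0,-42.1,0.5,2.6,0,-2.2,0,-46.2,0.5,3.1,0,-2.7,0,-50.2,0.5,3.6,0,-3.3,0,-54.2,0.5,4.0,0,-3.8,0,-57.3,0.5,4.3,0,-4.2,0,-59.3,0.5,4.5,0,-4.4,0,-60.3,0.5,4.6,0,-4.6,0,-60.3,0.5,4.6,0,-4.6,0]
```

{"op": "jog_arm", "data": {"motion": [-4, 0.5, 0, 0, 0, 0, -9, 0.5, 0, 0, 0, 0, -14, 0.5, 0, 0, 0, 0, -18, 0.5, 0, 0, 0, 0, -21, 0.5, 0, 0, 0, 0, -23, 0.5, 0, 0, 0, 0, -25, 0.5, 0, 0, 0, 0, -27, 0.5, 0.3, 0, -0.2, 0, -30, 0.5, 0.8, 0, -0.6, 0, -34, 0.5, 1.5, 0, -1.2, 0, -38, 0.5, 2, 0, -1.7, 0, -42, 0.5, 2.6, 0, -2.2, 0, -46, 0.5, 3.1, 0, -2.7, 0, -50, 0.5, 3.6, 0, -3.3, 0, -54, 0.5, 4, 0, -3.8, 0, -57, 0.5, 4.3, 0, -4.2, 0, -59, 0.5, 4.5, 0, -4.4, 0, -60, 0.5, 4.6, 0, -4.6, 0, -60, 0.5, 4.6, 0, -4.6, 0]}}

```text
time_s: 6.25
position: [0.5364, -0.1088, 0.025]
tcp_rot: [[-0.337, 0.0, 0.942], [-0.942, 0.0, -0.337], [-0.0, -1.0, 0.0]]
force: [-1.4, -1.0, 0.1]
opening: 0.6
```

```bash
python3 - <<'E'
from plan import *
done([-60,.5,4.6,0,-4.6,0]);print(cmd())
p,d=bot.capture("side");cv2.imwrite(f"pics/side3.png",p[:,:,::-1])
crop("pics/side3.png","pics/s3c.png",260,190,420,310,5)
E
```

```text
[536.7761779104527, -109.02244489259043, 25.5, -109.686]
```

View pics/s3c.png

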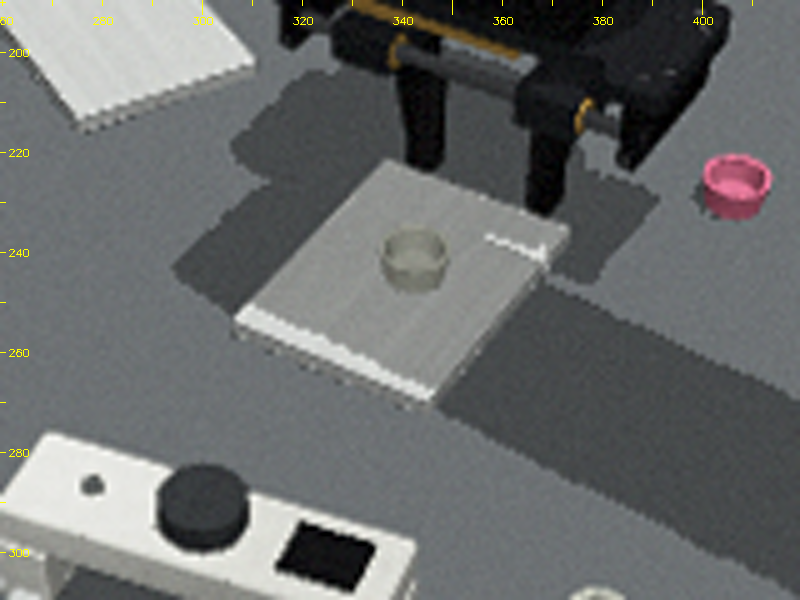

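Plate is moving with both fingers in contact, and the dish is standing at about (342,242). Corners in the side view: rear (336.5,221.1) and (373.5,235.1), front (306.5,253.1) and (346.1,269.5).

```bash
cat >> plan.py <<'E'
def fit(cam,uv):
    "uv: FR(-y), FL(+y), RL, RR corners of plate top -> plate pose in bridge frame"
    src=np.array([(65,-48),(65,48),(-65,48),(-65,-48.)]);dst=np.array([w2b(p) for p in w(cam,uv,.010)])
    a=src.mean(0);b=dst.mean(0);A=src-a;B=dst-b
    th=np.arctan2((A[:,0]*B[:,1]-A[:,1]*B[:,0]).sum(),(A*B).sum());c,s=np.cos(th),np.sin(th)
    R=np.array([[c,-s],[s,c]]);t=b-R@a
    print("plate",t.round(1),np.degrees(th).round(2),"res",(dst-src@R.T-t).round(1).tolist())
    return t,th
def tpose():
    c=cmd();print("tool in bridge",w2b(np.array(c[:2])/1e3).round(1),"heading",c[3]+180-THB)
E
python3 - <<'E'
from plan import *
crop("pics/side0.png","pics/s0c.png",290,190,400,280,6)
fit("side",[(306.5,253.1),(346.1,269.5),(373.5,235.1),(336.5,221.1)]);tpose()
print("dish",w2b(w("side",(342.5,239),.026)[0]))
E
```

```text
plate [-197.9    7.8] -9.48 res [[-1.4, 0.3], [-1.2, 0.7], [1.8, -0.7], [0.7, -0.2]]
tool in bridge [-275.5   16.5] heading -9.866000000000014
dish [-196.76042205   11.58334624]
```

View pics/s0c.png

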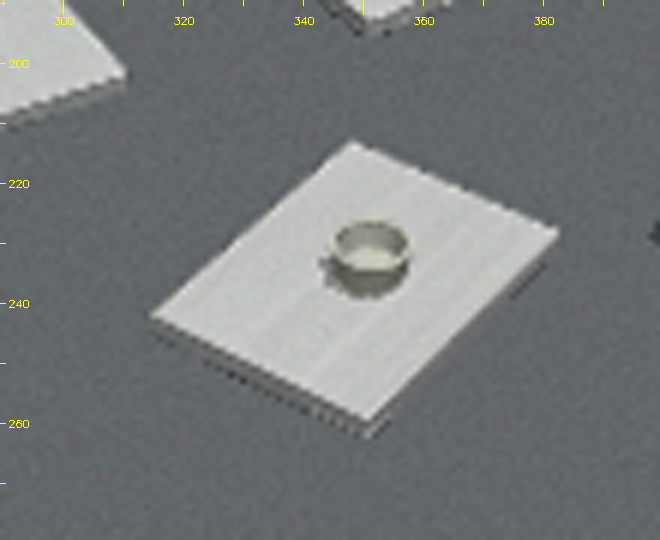

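```bash
python3 - <<'E'
from plan import *
fit("side",[(314.5,242.3),(351.2,259.5),(382.5,228.2),(348.2,213.2)])
print("dish",w2b(w("side",(351.5,230),.026)[0]))
crop("pics/side0.png","pics/s0d.png",240,265,370,360,6)
E
```

```text
plate [-232.8   15.1] -14.61 res [[0.3, 0.1], [-1.3, -0.2], [0.6, -1.0], [0.4, 1.1]]
dish [-232.62228823   19.608     ]
```

View pics/s0d.png

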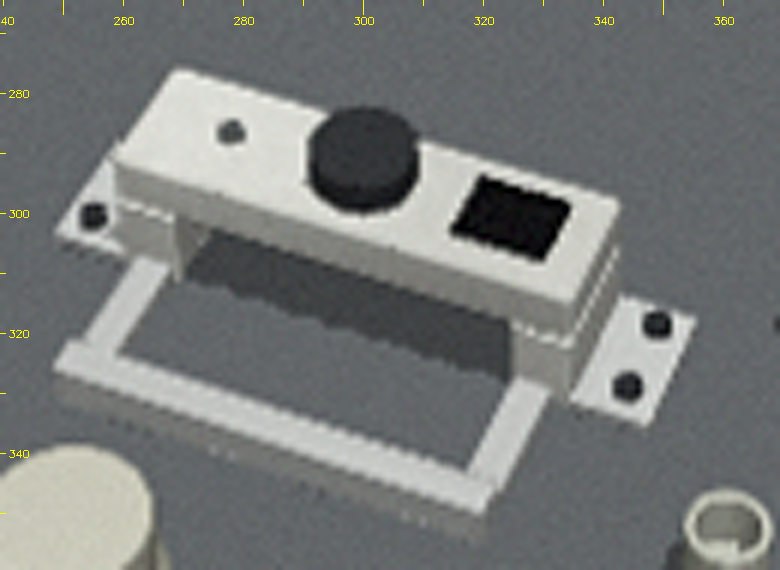

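```bash
python3 - <<'E'
from plan import *
for p in w("side",[(269.2,276.2),(342.8,298.2),(258.7,291.2),(334.8,315.3)],.051): print(w2b(p).round(1))
for p in w("side",[(252.8,321.2),(322.8,346.2)],.016): print(w2b(p).round(1))
E
```

```text
[-16.6 -71. ]
[-15.7  77.3]
[ 25.  -71.4]
[26.7 77.9]
[ 67.  -65.1]
[70.7 73.1]
```

In the side camera the bridge shows a consistent offset of about (+4.5,+3.5) mm, the same as the plate's. After correcting, the plate is at (-202, 4, -9.5°), against a predicted (-202, 3.6, -9.9°), so it is tracking well. Continuing the arc to heading 0.

```bash
python3 - <<'E'
from plan import *
x,y,th=-201.8,3.6,-9.87;w_=[];s=0
for d in [2,4,5,6,6,6,6,6,6,6,6,6,5,5,4,3,2,1,0]:
    dt=9.87/60*min(d,max(0,60-s));m=th+dt/2;x+=d*np.cos(np.radians(m));y+=d*np.sin(np.radians(m));th+=dt;s+=d
    if s>60:y+=.05*d
    q=tool(x,y,th,0);q[2]=25.5;w_.append(q)
print(x,y,th);rows(w_)
E
```

```text
-117.09565529083619 -0.2623832651182198 9.992007221626409e-16
[-2.3,0.0,0.5,0,-0.3,0,-6.3,0.0,1.3,0,-1.0,0,-11.3,0.0,2.2,0,-1.8,0,-17.4,0.0,3.3,0,-2.8,0,-23.4,0.0,4.2,0,-3.8,0,-29.5,0.0,5.1,0,-4.8,0,-35.6,0.0,5.8,0,-5.8,0,-41.7,0.0,6.4,0,-6.7,0,-47.8,0.0,6.9,0,-7.7,0,-53.9,0.0,7.3,0,-8.7,0,-60.1,0.0,7.6,0,-9.7,0,-66.0,0.0,6.5,0,-9.9,0,-70.9,0.0,5.4,0,-9.9,0,-75.7,0.0,4.3,0,-9.9,0,-79.6,0.0,3.5,0,-9.9,0,-82.6,0.0,2.8,0,-9.9,0,-84.5,0.0,2.3,0,-9.9,0,-85.5,0.0,2.1,0,-9.9,0,-85.5,0.0,2.1,0,-9.9,0]
```

{"op": "jog_arm", "data": {"motion": [-2.3, 0, 0.5, 0, -0.3, 0, -6.3, 0, 1.3, 0, -1, 0, -11.3, 0, 2.2, 0, -1.8, 0, -17.4, 0, 3.3, 0, -2.8, 0, -23.4, 0, 4.2, 0, -3.8, 0, -29.5, 0, 5.1, 0, -4.8, 0, -35.6, 0, 5.8, 0, -5.8, 0, -41.7, 0, 6.4, 0, -6.7, 0, -47.8, 0, 6.9, 0, -7.7, 0, -53.9, 0, 7.3, 0, -8.7, 0, -60.1, 0, 7.6, 0, -9.7, 0, -66, 0, 6.5, 0, -9.9, 0, -70.9, 0, 5.4, 0, -9.9, 0, -75.7, 0, 4.3, 0, -9.9, 0, -79.6, 0, 3.5, 0, -9.9, 0, -82.6, 0, 2.8, 0, -9.9, 0, -84.5, 0, 2.3, 0, -9.9, 0, -85.5, 0, 2.1, 0, -9.9, 0, -85.5, 0, 2.1, 0, -9.9, 0]}}

```text
time_s: 8.68
position: [0.567, -0.0291, 0.025]
tcp_rot: [[-0.17, -0.0, 0.985], [-0.985, 0.0, -0.17], [-0.0, -1.0, -0.0]]
force: [0.3, -0.5, -0.4]
opening: 0.602
```

```bash
python3 - <<'E'
from plan import *
done([-85.5,0,2.1,0,-9.9,0]);print(cmd());tpose()
p,d=bot.capture("side");cv2.imwrite(f"pics/side4.png",p[:,:,::-1])
crop("pics/side4.png","pics/s4c.png",240,225,380,345,5)
E
```

```text
[567.5554138854188, -29.227090185706945, 25.5, -99.786]
tool in bridge [-191.6   -0.2] heading 0.033999999999991815
```

View pics/s4c.png

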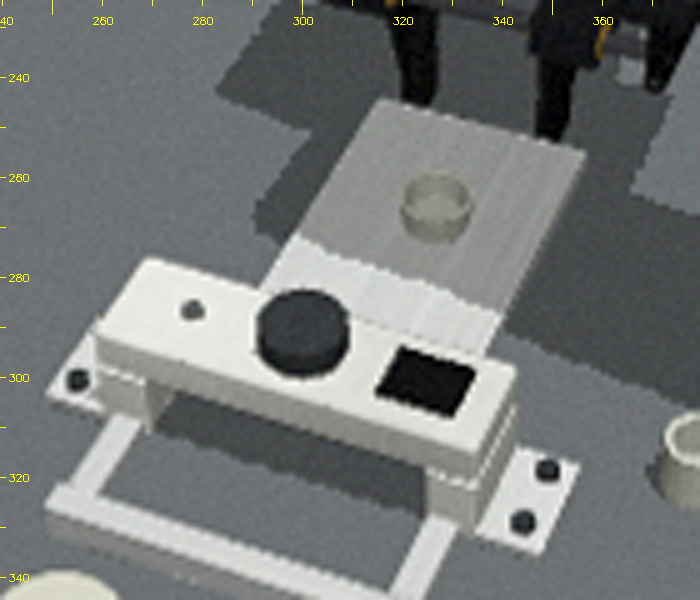

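The dish is upright at about (327,265). Rear corners are (315.5,244) and (357,255), and the sides disappear behind the beam at (291,282.5) and (337,295). Checking lateral offset and heading.

```bash
python3 - <<'E'
from plan import *
# bridge frame as the side camera sees it: offset (4.6,3.4), rot ~-0.5
off=np.array([4.6,3.2]);a=np.radians(-.5);R=np.array([[np.cos(a),-np.sin(a)],[np.sin(a),np.cos(a)]])
g=lambda uv,z=.01:(np.array([w2b(p) for p in w("side",uv,z)])-off)@R
C=g([(315.5,244.1),(291.1,282.5),(356.9,255.1),(336.9,294.9)])
print(C.round(1)); 
for i in(0,2): print(np.degrees(np.arctan2(*(C[i+1]-C[i])[::-1])))
print(np.degrees(np.arctan2(-(C[2]-C[0])[0],(C[2]-C[0])[1])))
print("dish",g([(327,262.5)],.026))
E
```

```text
[[-181.1  -48.1]
 [ -56.3  -47.7]
 [-181.4   47. ]
 [ -59.6   48.4]]
0.14926921426293122
0.6689307135167214
0.1674481725593222
dish [[-120.96270686    3.10610505]]
```

Laterally centred within 0.5 mm and the heading is about 0°. Pushing straight 105 mm under the bridge.

{"op": "jog_arm", "data": {"motion": [-2, 0, 0, 0, 0, 0, -6, 0, 0, 0, 0, 0, -12, 0, 0, 0, 0, 0, -18, 0, 0, 0, 0, 0, -24, 0, 0, 0, 0, 0, -31, 0, 0, 0, 0, 0, -38, 0, 0, 0, 0, 0, -45, 0, 0, 0, 0, 0, -52, 0, 0, 0, 0, 0, -59, 0, 0, 0, 0, 0, -66, 0, 0, 0, 0, 0, -73, 0, 0, 0, 0, 0, -80, 0, 0, 0, 0, 0, -87, 0, 0, 0, 0, 0, -93, 0, 0, 0, 0, 0, -98, 0, 0, 0, 0, 0, -102, 0, 0, 0, 0, 0, -104, 0, 0, 0, 0, 0, -105, 0, 0, 0, 0, 0, -105, 0, 0, 0, 0, 0]}}

```text
time_s: 11.22
position: [0.5849, 0.0744, 0.025]
tcp_rot: [[-0.17, -0.0, 0.985], [-0.985, 0.0, -0.17], [-0.0, -1.0, -0.0]]
force: [-0.6, -1.1, 0.2]
opening: 0.597
```

```bash
python3 - <<'E'
from plan import *
done([-105,0,0,0,0,0]);tpose();print(bot.read_state()["force"])
p,d=bot.capture("side");cv2.imwrite(f"pics/side5.png",p[:,:,::-1])
crop("pics/side5.png","pics/s5c.png",235,245,365,365,5)
E
```

```text
tool in bridge [-86.6  -0.2] heading 0.033999999999991815
[-0.5501654  -1.10793573  0.24729934]
```

View pics/s5c.png

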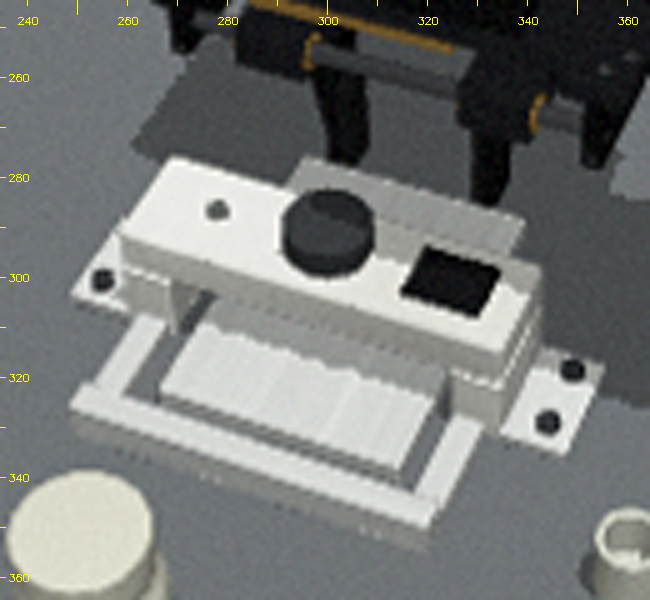

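The plate is centred in the lane under the beam, front edge at (266.5,322.5)–(314,338.5), about 11 mm short of the bar, and the dish is hidden under the beam. Closing in slowly while watching force.

{"op": "jog_arm", "data": {"motion": [-2, 0, 0, 0, 0, 0, -4, 0, 0, 0, 0, 0, -6, 0, 0, 0, 0, 0, -7, 0, 0, 0, 0, 0, -8, 0, 0, 0, 0, 0, -9, 0, 0, 0, 0, 0, -9, 0, 0, 0, 0, 0]}}

```text
time_s: 12.15
position: [0.5864, 0.0833, 0.025]
tcp_rot: [[-0.17, 0.0, 0.985], [-0.985, 0.0, -0.17], [-0.0, -1.0, -0.0]]
force: [-1.0, -2.3, 0.2]
opening: 0.6
```

```bash
python3 - <<'E'
from plan import *
done([-9,0,0,0,0,0]);tpose()
off=np.array([4.6,3.2]);a=np.radians(-.5);R=np.array([[np.cos(a),-np.sin(a)],[np.sin(a),np.cos(a)]])
g=lambda uv,z=.01:(np.array([w2b(p) for p in w("side",uv,z)])-off)@R
print("before",g([(266.5,322.5),(314.1,338.5)]))
p,d=bot.capture("side");cv2.imwrite(f"pics/side6.png",p[:,:,::-1])
crop("pics/side6.png","pics/s6c.png",245,290,345,365,7)
E
```

```text
tool in bridge [-77.6  -0.2] heading 0.033999999999991815
before [[ 52.05204926 -46.07387762]
 [ 52.08813285  48.31165769]]
```

View pics/s6c.png

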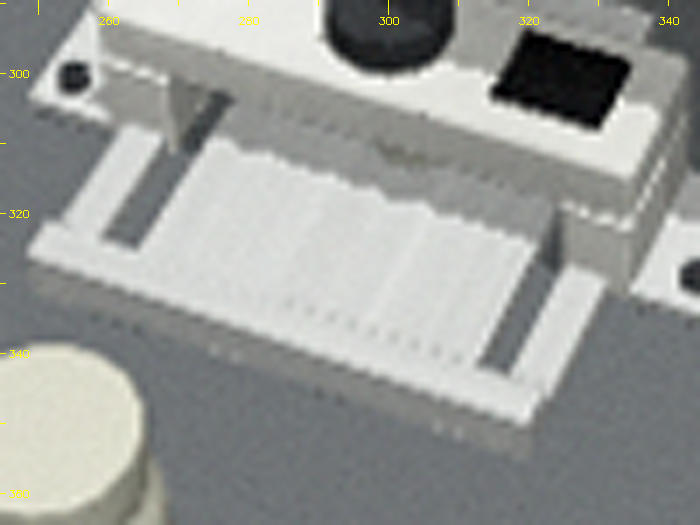

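The front edge now looks nearly closed on the bar, and the dish peeks out under the beam at about (302,312). Going on in 1 mm steps.

{"op": "jog_arm", "data": {"motion": [-0.5, 0, 0, 0, 0, 0, -1, 0, 0, 0, 0, 0, -1.5, 0, 0, 0, 0, 0, -1.5, 0, 0, 0, 0, 0]}}

```text
time_s: 12.7
position: [0.5867, 0.0847, 0.0251]
tcp_rot: [[-0.17, 0.0, 0.985], [-0.985, 0.0, -0.17], [-0.0, -1.0, -0.0]]
force: [0.2, -2.1, -0.1]
opening: 0.604
```

{"op": "jog_arm", "data": {"motion": [-0.5, 0, 0, 0, 0, 0, -1, 0, 0, 0, 0, 0, -1, 0, 0, 0, 0, 0]}}

```text
time_s: 13.08
position: [0.5869, 0.0856, 0.025]
tcp_rot: [[-0.17, -0.0, 0.985], [-0.985, -0.0, -0.17], [0.0, -1.0, -0.0]]
force: [-1.1, -3.1, 0.7]
opening: 0.599
```

{"op": "jog_arm", "data": {"motion": [-0.5, 0, 0, 0, 0, 0, -1, 0, 0, 0, 0, 0, -1, 0, 0, 0, 0, 0]}}

```text
time_s: 13.45
position: [0.5869, 0.0858, 0.0251]
tcp_rot: [[-0.17, -0.001, 0.986], [-0.986, -0.001, -0.17], [0.001, -1.0, -0.0]]
force: [-1.0, -5.8, 0.1]
opening: 0.603
```

```bash
python3 - <<'E'
from plan import *
done([-3.5,0,0,0,0,0]);tpose()
for i in range(1): s=bot.read_state();print(s["force"],s["moment"])
E
```

```text
tool in bridge [-74.1  -0.2] heading 0.033999999999991815
[-1.03370837 -5.78826909  0.08135469] [-1.13783778  0.2752842  -0.00774286]
```

Contact with the bar: force rose to 6 N and the tool moved only 0.2 of the commanded 1 mm, with moment about z near zero, which suggests it's square. One more small press, then a look.

{"op": "jog_arm", "data": {"motion": [-0.5, 0, 0, 0, 0, 0, -1, 0, 0, 0, 0, 0, -1, 0, 0, 0, 0, 0]}}

```text
time_s: 13.82
position: [0.5868, 0.0859, 0.025]
tcp_rot: [[-0.169, -0.001, 0.986], [-0.986, -0.002, -0.169], [0.002, -1.0, -0.001]]
force: [-1.0, -8.7, 1.4]
opening: 0.597
```

```bash
python3 - <<'E'
from plan import *
done([-1,0,0,0,0,0]);tpose()
s=bot.read_state();print(s["force"],s["moment"])
p,d=bot.capture("side");cv2.imwrite(f"pics/side7.png",p[:,:,::-1])
crop("pics/side7.png","pics/s7c.png",245,265,345,350,7)
E
```

```text
tool in bridge [-73.1  -0.2] heading 0.033999999999991815
[-1.04453892 -8.73089979  1.44910881] [-1.64338521  0.28811109 -0.07350146]
```

View pics/s7c.png

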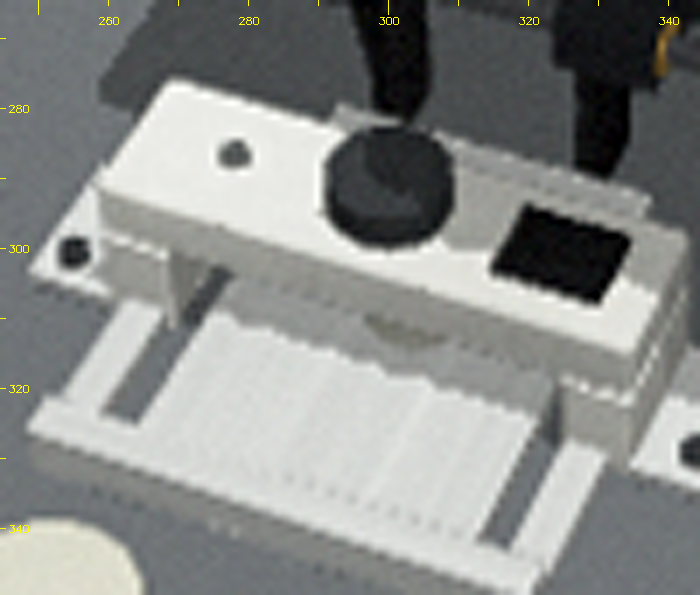

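The plate is pressed against the bar with a uniform edge, and the dish is in place at about (303,312). Retracting gently straight back, then up and away.

{"op": "jog_arm", "data": {"motion": [1, 0, 0, 0, 0, 0, 3, 0, 0, 0, 0, 0, 8, 0, 0, 0, 0, 0, 18, 0, 0, 0, 0, 0, 30, 0, 0, 0, 0, 0, 42, 0, 0, 0, 0, 0, 50, -10, 0, 0, 0, 0, 60, -40, 0, 0, 0, 0, 75, -80, 0, 0, 0, 0, 95, -120, 0, 0, 0, 0, 125, -155, 0, 0, 0, 0, 165, -180, 0, 0, 0, 0, 205, -200, 0, 0, 0, 0, 240, -210, 0, 0, 0, 0, 260, -210, 0, 0, 0, 0, 260, -210, 0, 0, 0, 0]}}

```text
time_s: 15.88
position: [0.5425, -0.1695, 0.2348]
tcp_rot: [[-0.172, -0.0, 0.985], [-0.985, 0.001, -0.172], [-0.001, -1.0, -0.0]]
force: [0.5, 0.6, 0.1]
opening: 0.598
```

```bash
python3 - <<'E'
from plan import *
done([260,-210,0,0,0,0]);print(cmd())
for n in("top","side"):
    p,d=bot.capture(n);cv2.imwrite(f"pics/{n}8.png",p[:,:,::-1])
crop("pics/top8.png","pics/t8c.png",150,180,280,300,5)
crop("pics/side8.png","pics/s8c.png",245,265,345,350,7)
E
```

```text
[543.5048409230468, -168.66818864732124, 235.5, -99.786]
```

View pics/top8.png

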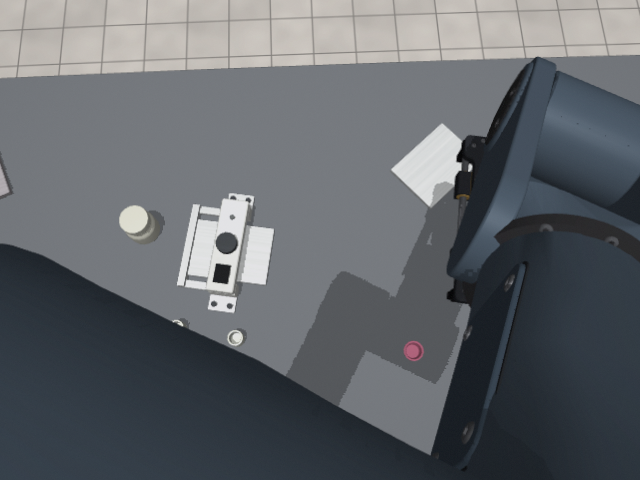

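View pics/t8c.png

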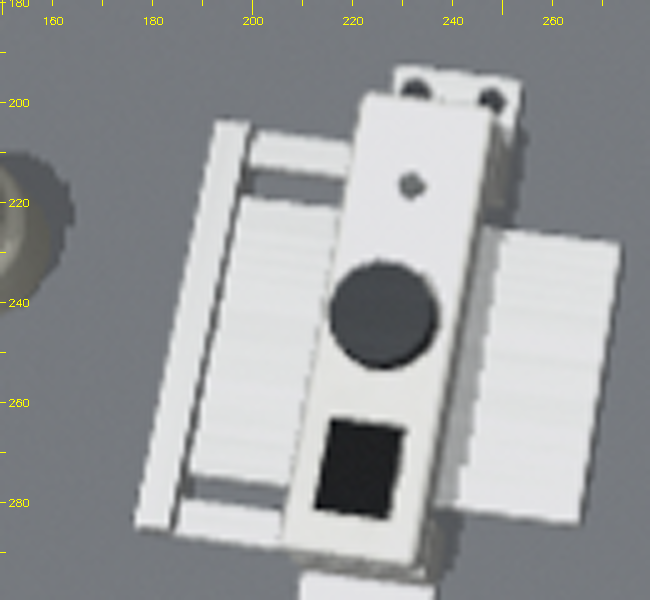

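View pics/s8c.png

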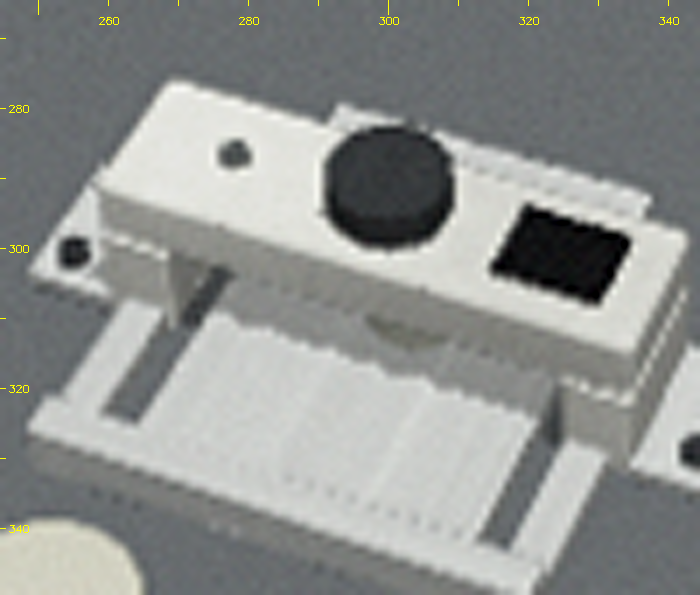

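```bash
python3 - <<'E'
from plan import *
fit("top",[(197.5,218.9),(187.5,274.5),(265.1,284.1),(273.5,228.1)])
for p in w("top",[(199,204.1),(183.9,285)],.016): print("stop",w2b(p).round(1))
print("dish, visible far rim",w2b(w("side",(303,313.5),.01)[0]))
a=cv2.imread("pics/top0.png");b=cv2.imread("pics/top8.png")
for n,q in(("cb",(236,338)),("jar",(137,222)),("pink",(413,351))):
    x,y=q;T=a[y-14:y+14,x-14:x+14];r=cv2.matchTemplate(b[y-22:y+22,x-22:x+22],T,cv2.TM_CCOEFF_NORMED);print(n,cv2.minMaxLoc(r))
crop("pics/top8.png","pics/t8d.png",172,195,222,295,6);crop("pics/side8.png","pics/s8e.png",220,260,400,400,4)
E
```

```text
plate [0.1 2. ] 0.39 res [[-0.3, -0.0], [-0.8, -0.1], [0.6, -0.1], [0.5, 0.2]]
stop [ 65.9 -70. ]
stop [64.9 69.1]
dish, visible far rim [12.10521562  9.97424966]
cb (-0.08179622888565063, 0.8660765290260315, (16, 1), (8, 8))
jar (-0.17076662182807922, 0.9997413158416748, (0, 0), (8, 8))
pink (-0.1034775972366333, 0.9743207097053528, (0, 16), (8, 8))
```

View pics/t8d.png

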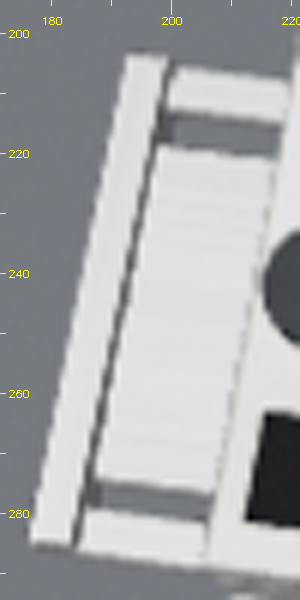

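View pics/s8e.png

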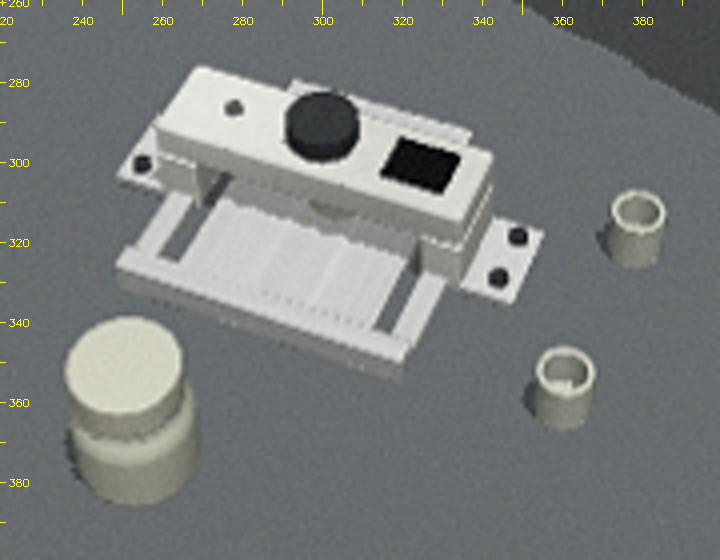

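The bridge, crucibles (379,312) and (361,358), and the jar are unmoved. The plate sits at bridge (0.1, 2.0) mm and is parallel to the bar. Everything is clear, so I'm handing in.

```bash
python3 -c "
from rig import bot
print(bot.hand_in(), bot.read_state()['time_s'])"
```

```text
the job is handed in; nothing more can be done
the job is handed in; nothing more can be done
```

I pushed the plate flat with two fingertips on its rear edge, straightened it on the way, and ran it under the bridge until its front edge met the stop bar. I then backed the arm off and lifted it clear. The job took about 16 s and is handed in, but no verdict was reported.

**Contact:** the last presses built to about 9 N without the plate moving any further, and the moment about the vertical axis stayed near zero. That suggests it met the bar squarely.

**Last measurements from the top camera:**

| Check | Result |
|---|---|
| Plate centre in the bridge frame | x = 0.1 mm, y = 2.0 mm |
| Plate turn | 0.4°, equal to the bar's measured turn (about 0.4°) |
| Line between plate and bar | uniform along the whole edge |

- **Dish:** only its front edge was visible under the beam in the last side view. It was standing, about 5 mm from the plate's middle.
- **Crucibles and jar:** both crucibles and the jar look unmoved in the side view. A top-view image match confirmed the jar and one crucible at their starting pixels, the crucible less surely (0.87). The arm hid the other crucible from the top camera.
- **Disagreement between cameras:** the side camera reads positions about 5 mm off the top camera, by nearly the same amount for the plate and the bridge. I corrected for it.

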